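Close a snap-cap specimen vial with the spring-return hand press

TASK

Stand the tall snap-cap vial upright on the steel seat of the hand press, in the V stop under the pad, and pull the T-handled press arm down until the vial's cap is pushed fully home. Then ease the spring-loaded arm slowly all the way back up to its rest, never letting it snap back on its spring, which would jolt the specimens and batter the hinge. Leave the closed vial standing in the press and do not disturb the specimen jar or the dropper bottle nearby.

Things in the scene. Friction and masses are not known exactly. Their poses are not given: they have to be found in the camera images.
- press: Grey bench cap press, fixed. Base plate 232 x 92 mm, top at z 15 mm; round steel seat 62 mm across (top at z 19 mm) with a low aluminium V stop. Origin: on the table below the seat's centre. x points from the seat to the hinge (the base reaches 156 mm that way, 76 mm the other), y along the hinge pin, z up
- press_seat (a point): Where the centre of the vial's foot belongs, on the seat's top face (19 mm above the table), under the pad. The V stop, 9 mm high, stands on its hinge side and opens to the press's -x; a 27 mm vial here stands 3.5 mm clear of both bars. Keep fingertips over 12 mm above the seat beside the bars
- press_hinge (a point): Middle of the hinge pin, 115 mm from the seat's centre along the press's +x and 96 mm above the table, between two grey cheeks 54 mm wide overall
- press_handle: Black T handle across the arm's end, along the press's y: two sleeves 20 mm thick that turn freely on their pin, each from 9 to 53 mm either side of the arm. Origin: the bar's centre, 201 mm from the hinge pin; only its y axis is of use. At rest 296 mm above the table, over the hinge; arm level, it is 85 mm beyond the seat on the press's -x side, 114 mm above the table. Grip a sleeve from above
- press_arm (a joint): Angle of the arm, rad: 0 at rest (up), 1.40 when level, stop at 1.41; it turns about the press's -y axis (the handle goes over towards -x and down). A spring drives it back to 0: about 1 N at the handle near rest, 5 N when level, and about 7 N more while the cap is pushed. With the vial in place the pad meets the cap at 1.34 and the cap is home at 1.39
- press_pad: Black rubber swivel pad, 32 mm across, under the arm; over the seat and level when the arm is down. Origin: its swivel, 10 mm behind the centre of its face
- vial: Loose clear glass vial with small shells and a paper label inside, 27 mm across, glass 70 mm tall; with its raised cap 80 mm, closed 74 mm. Plain white snap cap, 31 mm across (33 mm at its lip), lower edge 66 mm above the foot while raised. About 65 g. Stands upright; origin: centre of its foot, z up. Grip the glass, 15 to 60 mm above the foot
- vial_cap (a joint): How far the snap cap has been pushed down on the vial, m: 0 = standing 6 mm proud, 0.006 = fully home. Stiff: about 12 N moves it, and it stays where it is left
- jar: Bystander: loose specimen jar with a ribbed white screw cap, 43 mm across, 82 mm tall. Origin under its centre
- dropper: Bystander: loose white dropper bottle with a pointed rubber top, 32 mm across, 95 mm tall. Origin under its centre

How it is judged:
By the outcome, as a careful person would: the job done as asked, in the order asked, and still so for the second after the job is handed in, with the robot touching nothing.
It also fails if it takes over 64 s, if anything falls off the work surface, if the arm or the gripper's body presses on something with over 40 N, if the wrist force passes 120 N, or if a joint passes its speed limit or range.

ROBOT

A 6-joint arm with a two-finger parallel gripper is mounted at the origin on the work surface; the furniture and walls round the work are solid. World frame = base frame: x ahead of the robot, y to its left, z up, the work surface at z = 0. Lengths are in m, angles in rad, forces in N, time in s.
With the tool pointing down it reaches from about 0.25 to 0.775 m from the base axis. Payload 4 kg.
Tool frame: the origin (TCP) lies midway between the tips of the shut fingers; the grasp point (between the pads) lies 19 mm behind it (robot.tcp_to_grasp is the z of the grasp point in the tool frame, in m); z points along the fingers, y is the line along which they close (so a half turn about z gives the same grasp; the last joint's range is limited). The gripper opens to 94 mm and grips with 3 to 60 N. Pads are 16 mm wide; open, the fingers measure 119 mm over their backs; the gripper's body (75 mm by 177 mm) begins 78 mm behind the grasp point.
Start: joints at [1.103, 0.087, 1.371, -0, 1.684, -0.103], TCP at [0.196, 0.514, 0.206] pointing down, gripper open.
Joint ranges: [-3.1, 3.1], [-0.76, 2.03], [0.27, 2.55], [-1.08, 4.22], [0.17, 2.65], [-2.57, 2.57]. Speed limits (rad/s): [2.79, 2.79, 3.14, 3.14, 3.14, 3.14].

INTERFACE

Orientations are given as [roll, pitch, yaw] about the fixed x, y, z axes, in that order (R = Rz(yaw) Ry(pitch) Rx(roll)).
In Python, from bench import robot gives the robot as it stands. The module is installed in compiled form; this text tells all that it offers.
- The arm moves only by the tool move_arm, never from a script. Its argument "motion" is one flat list of numbers, 7 for each row, row after row: the turn, a rotation vector about the tool's x, y, z in units of 45 degrees (1.0 is 45 degrees), then the shift along the tool's x, y, z in units of 100 mm (1.0 is 100 mm), then the opening, from 0 (shut) to 1 (fully open). A call has 1 to 12 rows; each row shifts and turns the commanded pose from where the row before left it, along the tool's axes as they then stand; what a row does not reach is not made up. A row lasts 1/12 s, in which the tool goes at most 41.7 mm and 7.16 degrees, less where a joint would pass 70% of its speed; a pose out of reach is approached as far as the arm can. A call with a number of a shift or a turn outside -1 to 1 is refused whole. A call with a gripper value outside its range is refused whole. The fingers move at their own pace and stop on an object; the grip force is fixed at half the most. Time passes only in rows, so rows that do not move let the fingers close. It gives the time, the measured TCP pose, the force, the opening and the grip force at its end, in the units of the state.
- robot.get_obs(): the state, without advancing time (a new reading comes with each control period).
- robot.snapshot(name): name is "side" or "top" or "wrist"; returns the picture (384x512x3 uint8, red, green, blue); there is no depth.
- robot.get_calibration(name): a dict with "fx", "fy", "cx", "cy" (pixels), "k1" (the pictures are not rectified: a ray, as slopes to the right and down, at radius r is drawn at 1 + k1 r^2 times it, then the intrinsics apply), "R" (3x3) and "t" (3): a world point X has camera coordinates R X + t. Camera axes: x right, y down, z forward; pixel columns grow to the right and rows downward; lengths in m; the calibration is good to about 2 mm. A picture is of the moment at which its call begins: read the wrist's pose just before it. get_calibration takes no time and is no camera call; for the wrist camera it gives the pose at the moment of the call.
- robot.close_job(): hands the job in; it is judged then, once.
The state is a dict: "time": time; "joint_positions": joint angles; "qvel": joint speeds; "joint_torque": joint torques, N m; "tool_pos": TCP position; "ee_rot": TCP orientation; "wrist_force": force on the tool from outside, world axes, zero at the start; "wrist_torque": the same for the moment, N m; "width": finger opening in m; "finger_force": force on a finger pad.
Only numpy, scipy, OpenCV 4.12 (cv2) and the standard library are available. Lean on these libraries where they do the work, as an engineer would, in place of code of your own. Each camera call takes 0.05 s, during which the arm holds its last target. There are 200 camera calls.

## Working session

There is one attempt and no reset: what is moved stays moved. The work goes in short steps, Python scripts to look and compute and a tool call to move; the robot and the scene stay as the last step left them, time stands still between calls to the robot, and variables do not carry over. Pictures are saved under pics/ and viewed, at most 10 in all, crops included, and the job is handed in when it is done.

Besides the shell and the picture viewer there is one more tool, called after "Emit:" by a JSON object that holds its "api" and its "payload". move_arm: Moves the arm, as the interface text tells. Shifts and turns lie within -1 to 1; 1 stands for 100 mm of shift or 45 degrees of turn. Its arguments: {"type":"object","properties":{"motion":{"type":"array","items":{"type":"number"}}},"required":["motion"]}

```bash
mkdir -p pics; cat > h.py <<'E'
import numpy as np, cv2
from bench import robot
def snap(n,f):
    c=robot.get_calibration(n); im=robot.snapshot(n); cv2.imwrite('pics/'+f,im[:,:,::-1]); return im,c
def ray(c,u,v):
    x=(u-c['cx'])/c['fx']; y=(v-c['cy'])/c['fy']; X,Y=x,y
    for _ in range(20):
        s=1+c['k1']*(X*X+Y*Y); X,Y=x/s,y/s
    R=np.array(c['R']); t=np.array(c['t']); d=R.T@np.array([X,Y,1]); return -R.T@t,d/np.linalg.norm(d)
def onz(c,u,v,z):
    o,d=ray(c,u,v); return o+d*(z-o[2])/d[2]
def tri(r1,r2):
    (o1,d1),(o2,d2)=r1,r2
    s=np.linalg.lstsq(np.c_[d1,-d2],o2-o1,rcond=None)[0]; a=o1+d1*s[0]; b=o2+d2*s[1]
    return (a+b)/2,np.linalg.norm(a-b)
def proj(c,X):
    p=np.array(c['R'])@np.array(X)+np.array(c['t']); x,y=p[:2]/p[2]; s=1+c['k1']*(x*x+y*y)
    return c['fx']*x*s+c['cx'],c['fy']*y*s+c['cy']
E
python3 - <<'E'
from h import *
np.set_printoptions(precision=3,suppress=True)
o=robot.get_obs(); print(o)
for n in('side','top','wrist'):
    im,c=snap(n,n+'0.png'); print(n,c['fx'],c['k1'],-np.array(c['R']).T@c['t'])
E
python3 -c "
import cv2,numpy as np
cv2.imwrite('pics/a.png',cv2.resize(np.hstack([cv2.imread('pics/side0.png'),cv2.imread('pics/top0.png')]),(800,300)))"
```

```text
{'time': 0.0, 'joint_positions': array([ 1.103,  0.088,  1.372, -0.   ,  1.684, -0.103]), 'qvel': array([ 0.001,  0.001,  0.   ,  0.001,  0.001, -0.   ]), 'joint_torque': array([ -0.   , -34.019, -30.243,   0.072,   0.033,  -0.   ]), 'tool_pos': array([0.196, 0.513, 0.204]), 'ee_rot': array([-3.139, -0.   ,  2.777]), 'wrist_force': array([ 0.674, -0.708, -0.895]), 'wrist_torque': array([0.026, 0.034, 0.013]), 'finger_force': 0.0, 'width': 0.09409626118210018}
side 455.023624618017 0.006778186767488177 [ 0.082 -0.802  0.919]
top 489.31504990925526 -0.18777766493607007 [0.172 0.055 1.479]
wrist 287.90794755267535 -0.07278710188582296 [0.126 0.541 0.384]
```

View pics/side0.png

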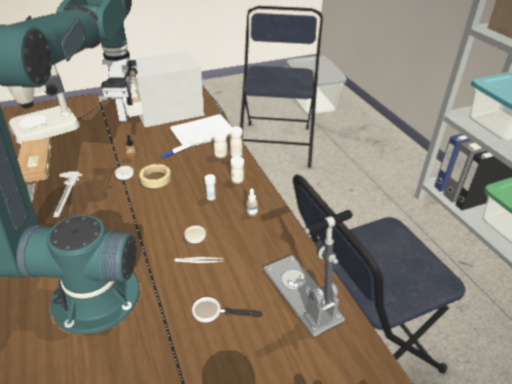

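View pics/top0.png

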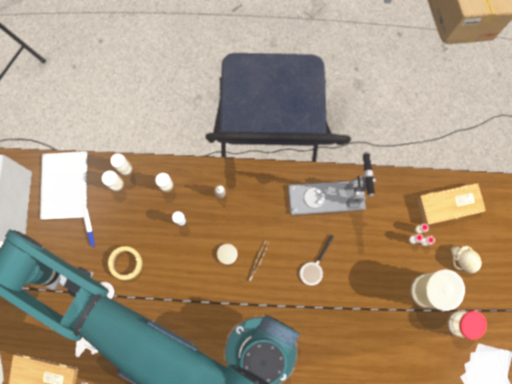

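The side view shows the press at about (305,290), a small white-capped item at (211,187), a dropper at (252,203), and three taller items near (237,150-170). In the top view the press is at (327,197) with the handle at (369,175), and the small items are at (179,218), (164,182), (220,191), (112,180) and (121,163). Next I'll enlarge the crops.

```bash
python3 - <<'E'
from h import *
s=cv2.imread('pics/side0.png');t=cv2.imread('pics/top0.png')
a=cv2.resize(s[120:220,190:290],(400,400),interpolation=cv2.INTER_CUBIC)
b=cv2.resize(s[210:340,255:355],(400,520),interpolation=cv2.INTER_CUBIC)[:400]
b=cv2.resize(s[210:340,250:380],(400,400),interpolation=cv2.INTER_CUBIC)
c=cv2.resize(t[145:235,95:235],(420,270)); 
cv2.imwrite('pics/b.png',np.hstack([a,b]))
d=cv2.resize(t[145:235,95:235],(800,514),interpolation=cv2.INTER_CUBIC)
e=cv2.resize(t[145:225,280:380],(500,400),interpolation=cv2.INTER_CUBIC)
f=cv2.resize(t[150:240,165:235],(300,400),interpolation=cv2.INTER_CUBIC)
cv2.imwrite('pics/c.png',np.hstack([f,e]))
E
```

```text
(no output)
```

View pics/b.png

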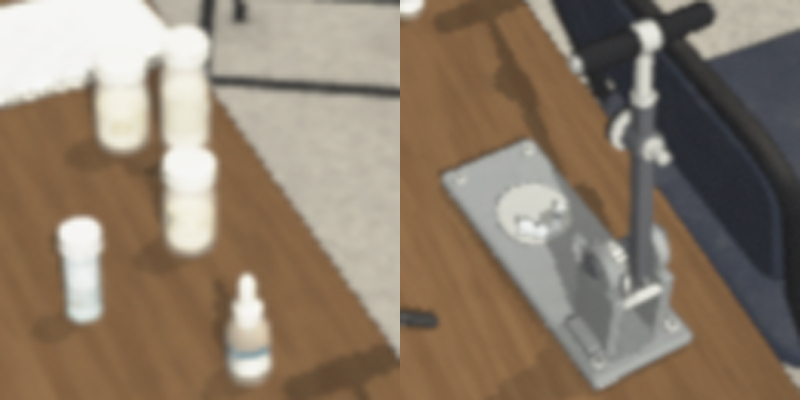

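View pics/c.png

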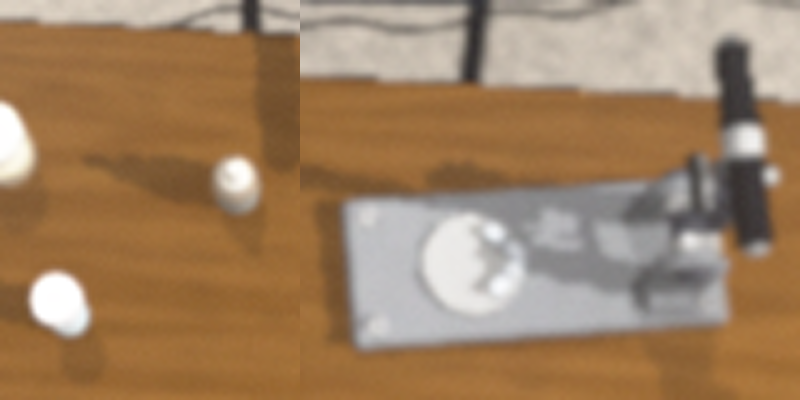

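The crops confirm the layout:
- **Vial:** clear glass, white cap, at side (211,177–199) and top (178.5,217).
- **Dropper:** side (252,203).
- **Jar:** nearest one at top (164,182).
- **Press:** seat at top (314.6,197.8), with plate corners near (289,185), (291.6,215) and (365.6,209.6).

```bash
python3 - <<'E'
from h import *
np.set_printoptions(precision=4,suppress=True)
s=cv2.imread('pics/side0.png');t=cv2.imread('pics/top0.png')
cs=robot.get_calibration('side');ct=robot.get_calibration('top')
# seat & plate in top
hsv=cv2.cvtColor(t,cv2.COLOR_BGR2HSV)
m=((hsv[:,:,1]<60)).astype(np.uint8); m[:170]=0;m[230:]=0;m[:,:282]=0;m[:,345:]=0
cn=max(cv2.findContours(m,0,1)[0],key=cv2.contourArea); print('plate',cv2.boundingRect(cn),cv2.minAreaRect(cn))
for q in [(288.9,184.5),(291.1,214.5),(365.1,209.1)]: print('corner',onz(ct,*q,.015))
m2=((hsv[:,:,1]<60)&(hsv[:,:,2]>185)).astype(np.uint8); m2[:180]=0;m2[215:]=0;m2[:,:300]=0;m2[:,330:]=0
cn=max(cv2.findContours(m2,0,1)[0],key=cv2.contourArea); (u,v),r=cv2.minEnclosingCircle(cn); print('seat px',u,v,r,cv2.contourArea(cn),onz(ct,u,v,.019))
print('seat crop',onz(ct,314.1,197.3,.019))
def blob(im,box,thr):
    x0,y0,x1,y1=box; h=cv2.cvtColor(im,cv2.COLOR_BGR2HSV); m=np.zeros(im.shape[:2],np.uint8)
    m[y0:y1,x0:x1]=((h[:,:,1]<50)&(h[:,:,2]>thr))[y0:y1,x0:x1]
    c=max(cv2.findContours(m,0,1)[0],key=cv2.contourArea); return cv2.boundingRect(c),cv2.minEnclosingCircle(c)
print('vial top cap',blob(t,(168,205,190,232),215)); print('vial side cap',blob(s,(200,170,222,190),215))
print('vial foot side z0',onz(cs,211,198,0),'cap top on z.08 from top',onz(ct,178.3,216.8,.08))
print(tri(ray(cs,209.7,176.5),ray(ct,178.3,216.8)))
print('dropper tip',tri(ray(cs,251.3,190),ray(ct,219.7,189.5)),'jar cap',onz(ct,163.8,181,.082), tri(ray(cs,237,158.5),ray(ct,163.8,181)))
print('handle centre tri',tri(ray(cs,250+648*.325-.5,210+37*.325-.5),ray(ct,280+444/5-.5,145+138/5-.5)))
E
```

```text
plate (288, 181, 57, 34) ((316.77740478515625, 197.69729614257812), (30.371702194213867, 56.384220123291016), 86.49646759033203)
corner [ 0.5064 -0.0645  0.015 ]
corner [ 0.4135 -0.0743  0.015 ]
corner [ 0.4414 -0.3021  0.015 ]
seat px 313.3103332519531 199.0 18.605627059936523 522.5 [ 0.4641 -0.1403  0.019 ]
seat crop [ 0.4695 -0.1426  0.019 ]
vial top cap ((172, 211, 13, 13), ((178.59375, 217.8125), 6.838425636291504))
vial side cap ((205, 175, 10, 15), ((210.0, 182.0), 7.615873336791992))
vial foot side z0 [0.3788 0.2598 0.    ] cap top on z.08 from top [0.379  0.2577 0.08  ]
(array([0.3779, 0.2567, 0.0872]), np.float64(7.403785675308632e-05))
dropper tip (array([0.4646, 0.1412, 0.096 ]), np.float64(0.003858079072481068)) jar cap [0.4827 0.3088 0.082 ] (array([0.482 , 0.3062, 0.0942]), np.float64(0.004048820072179778))
handle centre tri (array([ 0.577 , -0.3139,  0.3182]), np.float64(0.23535027876426104))
```

Emit:
{"api": "move_arm", "payload": {"motion": [0, 0, 0.154, 0, 0, 0, 1, 0, 0, 0.154, 0, 0, 0, 1, 0, 0, 0.154, 0, 0, 0, 1, 0, 0, 0.154, 0, 0, 0, 1, 0, 0, 0.154, 0, 0, 0, 1, 0, 0, 0.154, 0, 0, 0, 1, 0, 0, 0.154, 0, 0, 0, 1, 0, 0, 0.154, 0, 0, 0, 1, 0, 0, 0.154, 0, 0, 0, 1]}}

```text
time: 0.9
tool_pos: [0.1961, 0.5136, 0.205]
ee_rot: [-3.141, 0.001, 1.682]
wrist_force: [0.7, 0.6, -0.3]
width: 0.0939
finger_force: 0.0
```

Emit:
{"api": "move_arm", "payload": {"motion": [0, 0, 0, -0.275, 0.152, 0, 1, 0, 0, 0, -0.275, 0.152, 0, 1, 0, 0, 0, -0.275, 0.152, 0, 1, 0, 0, 0, -0.275, 0.152, 0, 1, 0, 0, 0, -0.275, 0.152, 0, 1, 0, 0, 0, -0.275, 0.152, 0, 1, 0, 0, 0, -0.275, 0.152, 0, 1, 0, 0, 0, -0.275, 0.152, 0, 1, 0, 0, 0, -0.275, 0.152, 0, 1, 0, 0, 0, -0.275, 0.152, 0, 1, 0, 0, 0, 0, 0, 0, 1]}}

```text
time: 1.82
tool_pos: [0.3818, 0.2546, 0.2051]
ee_rot: [3.141, 0.003, 1.682]
wrist_force: [-0.1, 0.1, -0.1]
width: 0.0942
finger_force: 0.0
```

```bash
python3 - <<'E'
from h import *
np.set_printoptions(precision=4,suppress=True)
o=robot.get_obs(); print(o['time'],o['tool_pos'],o['ee_rot'],o['width'])
im,c=snap('wrist','w1.png'); print(np.array(c['R']),-np.array(c['R']).T@c['t'])
for z in (0,.07,.08): print(proj(c,[.379,.257,z]))
E
```

```text
1.8167 [0.3818 0.2546 0.2051] [3.1409 0.0027 1.6818] 0.0941527540665846
[[ 0.9939  0.1104  0.0008]
 [ 0.1064 -0.9592  0.2618]
 [ 0.0296 -0.2601 -0.9651]] [0.3737 0.3307 0.3844]
(np.float64(257.5600649931256), np.float64(170.61440908441205))
(np.float64(257.120945417929), np.float64(182.4167972691819))
(np.float64(257.04278877827653), np.float64(184.51961096258088))
```

View pics/w1.png

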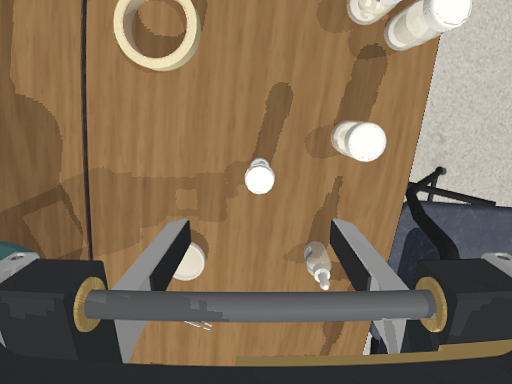

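The wrist view shows the vial's cap at about (259.5,179) with the glass just above it at (259,163), the jar at (360,141), and the dropper at (318,262). The finger line is clear of all three.

```bash
python3 - <<'E'
from h import *
np.set_printoptions(precision=4,suppress=True)
c=robot.get_calibration('wrist'); im=cv2.imread('pics/w1.png'); h=cv2.cvtColor(im,cv2.COLOR_BGR2HSV)
m=((h[:,:,1]<40)&(h[:,:,2]>200)).astype(np.uint8)
def blob(x0,y0,x1,y1):
    k=np.zeros_like(m);k[y0:y1,x0:x1]=m[y0:y1,x0:x1]; q=max(cv2.findContours(k,0,1)[0],key=cv2.contourArea); return cv2.boundingRect(q),cv2.minEnclosingCircle(q)
print(blob(240,166,280,200))
for u,v,z in((259.5,179,.08),(259.5,179,.078),(259,160,0),(365,142,.082),(324,282,.095)): print(onz(c,u,v,z))
print(c['fx'],'cap dia px at .08',.031*c['fx']/.31)
E
```

```text
((245, 166, 29, 28), ((259.4632568359375, 178.51934814453125), 15.152990341186523))
[0.3794 0.2657 0.08  ]
[0.3795 0.2652 0.078 ]
[0.3777 0.2741 0.    ]
[0.4852 0.3183 0.082 ]
[0.4663 0.157  0.095 ]
287.90794755267535 cap dia px at .08 28.790794755267537
```

```bash
python3 - <<'E'
from h import *
np.set_printoptions(precision=4,suppress=True)
cs=robot.get_calibration('side');ct=robot.get_calibration('top');c=robot.get_calibration('wrist')
print('side cap',onz(cs,209.7,176.5,.08),'side foot',onz(cs,211,198.3,0),'top cap',onz(ct,177.5,216.5,.08))
print('side/wrist tri',tri(ray(cs,209.7,176.5),ray(c,259.5,179)),'top/wrist',tri(ray(ct,177.5,216.5),ray(c,259.5,179)))
o=robot.get_obs(); y=o['ee_rot'][2]-np.pi/2; d=np.array([np.cos(y),np.sin(y),0])
for s in(-.047,0,.047): print(proj(c,o['tool_pos']+s*d))
# lid on table / dropper centre etc. in all views
t=cv2.imread('pics/top0.png');s=cv2.imread('pics/side0.png');w=cv2.imread('pics/w1.png')
a=cv2.resize(s[165:205,195:228],(330,400),interpolation=cv2.INTER_CUBIC);b=cv2.resize(t[200:235,162:197],(400,400),interpolation=cv2.INTER_CUBIC)
cv2.imwrite('pics/d.png',np.hstack([a,b]))
E
```

```text
side cap [0.3805 0.2659 0.08  ] side foot [0.3783 0.2584 0.    ] top cap [0.3798 0.2601 0.08  ]
side/wrist tri (array([0.3799, 0.2656, 0.0802]), np.float64(0.000976986054168064)) top/wrist (array([0.3807, 0.2624, 0.0667]), np.float64(0.0021496378204636482))
(np.float64(189.53243786889703), np.float64(232.22520364936483))
(np.float64(259.18095366968294), np.float64(232.38724558834699))
(np.float64(328.8657025421086), np.float64(232.20291781848456))
```

View pics/d.png

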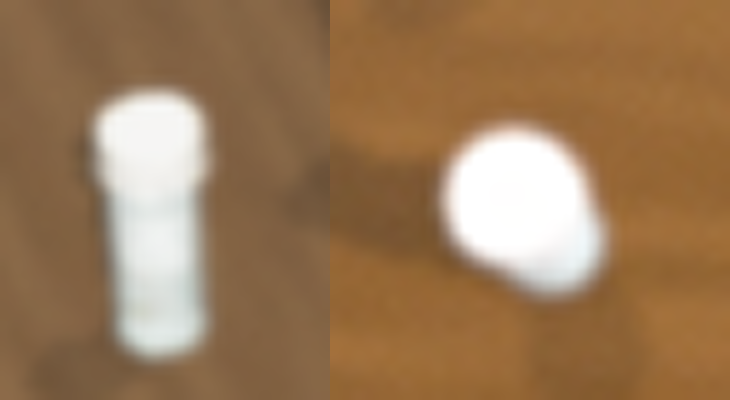

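The side crop puts the cap centre near (210,177) and the foot near (211,197). The top crop puts the cap centre at (177.7,216.6). The views agree on x≈0.380 and give y between 0.260 and 0.266, so I'll go closer and recheck with the wrist camera.

Emit:
{"api": "move_arm", "payload": {"motion": [0, 0, 0, 0.02, -0.003, 0.2, 1, 0, 0, 0, 0.02, -0.003, 0.25, 1, 0, 0, 0, 0.02, -0.003, 0.25, 1, 0, 0, 0, 0.016, -0.003, 0.15, 1, 0, 0, 0, 0, 0, 0, 1, 0, 0, 0, 0, 0, 0, 1]}}

```text
time: 2.37
tool_pos: [0.3761, 0.2665, 0.1197]
ee_rot: [-3.139, 0.0, 1.69]
wrist_force: [0.4, -0.5, 0.2]
width: 0.0939
finger_force: 0.0
```

```bash
python3 - <<'E'
from h import *
np.set_printoptions(precision=4,suppress=True)
o=robot.get_obs(); print(o['time'],o['tool_pos'],o['ee_rot'])
im,c=snap('wrist','w2.png'); h=cv2.cvtColor(im,cv2.COLOR_RGB2HSV)
m=((h[:,:,1]<40)&(h[:,:,2]>200)).astype(np.uint8);m[:,:225]=0;m[:,295:]=0;m[270:]=0
q=max(cv2.findContours(m,0,1)[0],key=cv2.contourArea);print(cv2.boundingRect(q),cv2.minEnclosingCircle(q),cv2.contourArea(q))
(u,v),r=cv2.minEnclosingCircle(q); print(onz(c,u,v,.08),'exp r',.0155*c['fx']/.222, proj(c,o['tool_pos']))
E
```

```text
2.3667 [0.3761 0.2665 0.1197] [-3.1392  0.0005  1.6898]
(245, 201, 38, 36) ((263.5, 216.5), 19.91240692138672) 974.5
[0.3798 0.2638 0.08  ] exp r 20.10168102282193 (np.float64(259.1229056899279), np.float64(232.3425824274738))
```

Emit:
{"api": "move_arm", "payload": {"motion": [0, 0, 0, -0.03, 0.03, 0.2, 1, 0, 0, 0, 0, 0, 0.25, 1, 0, 0, 0, 0, 0, 0.25, 1, 0, 0, 0, 0, 0, 0.18, 1, 0, 0, 0, 0, 0, 0.06, 1, 0, 0, 0, 0, 0, 0, 0.1, 0, 0, 0, 0, 0, 0, 0.1, 0, 0, 0, 0, 0, 0, 0.1, 0, 0, 0, 0, 0, 0, 0.1, 0, 0, 0, 0, 0, 0, 0.1, 0, 0, 0, 0, 0, 0, 0.1, 0, 0, 0, 0, 0, 0, 0.1]}}

```text
time: 3.42
tool_pos: [0.381, 0.2635, 0.027]
ee_rot: [3.141, -0.0, 1.688]
wrist_force: [-0.2, 0.4, -0.2]
width: 0.0506
finger_force: 0.0
```

Emit:
{"api": "move_arm", "payload": {"motion": [0, 0, 0, 0, 0, 0, 0.1, 0, 0, 0, 0, 0, 0, 0.1, 0, 0, 0, 0, 0, 0, 0.1, 0, 0, 0, 0, 0, 0, 0.1]}}

```text
time: 3.75
tool_pos: [0.3806, 0.2633, 0.0265]
ee_rot: [-3.141, -0.0, 1.688]
wrist_force: [0.8, 0.6, 0.7]
width: 0.0304
finger_force: 30.0
```

Emit:
{"api": "move_arm", "payload": {"motion": [0, 0, 0, 0, 0, 0, 0.1, 0, 0, 0, 0, 0, 0, 0.1, 0, 0, 0, 0, 0, -0.05, 0.1, 0, 0, 0, 0, 0, -0.1, 0.1, 0, 0, 0, 0, 0, -0.15, 0.1, 0, 0, 0, 0, 0, -0.15, 0.1, 0, 0, 0, 0, 0, -0.15, 0.1, 0, 0, 0, 0, 0, -0.1, 0.1, 0, 0, 0, 0, 0, 0, 0.1]}}

```text
time: 4.5
tool_pos: [0.3824, 0.2643, 0.0998]
ee_rot: [3.136, -0.002, 1.688]
wrist_force: [-0.8, -0.3, -0.4]
width: 0.0301
finger_force: 30.0
```

```bash
python3 - <<'E'
from h import *
o=robot.get_obs(); print(o['time'],o['tool_pos'],o['ee_rot'],o['width'],o['finger_force'])
im,c=snap('wrist','w3.png')
s,c=snap('side','s3.png')
print(proj(c,o['tool_pos']))
u,v=map(int,proj(c,o['tool_pos']))
a=cv2.resize(s[v-45:v+35,u-40:u+40,::-1],(400,384),interpolation=cv2.INTER_CUBIC)
cv2.imwrite('pics/e.png',np.hstack([a,cv2.resize(im[120:312,156:356,::-1],(400,384))]))
E
```

```text
4.5 [0.3824463  0.26426988 0.09984698] [ 3.13586299e+00 -2.27174593e-03  1.68826909e+00] 0.030053635838576218 29.999913275241852
(np.float64(210.174096800747), np.float64(171.4068952472668))
```

View pics/e.png

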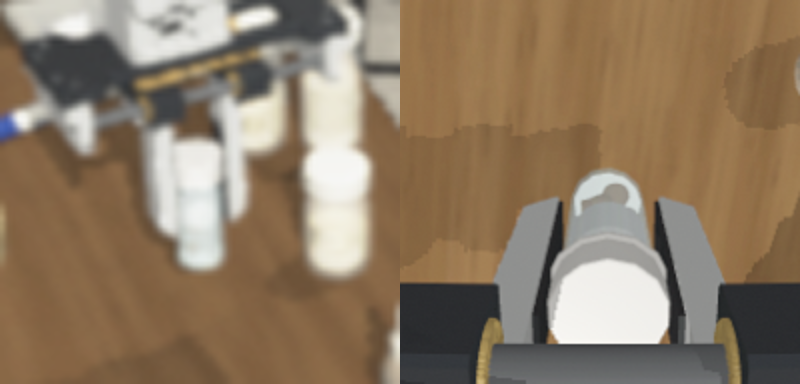

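The vial is held upright by the glass in both views, centred between the pads at wrist crop (607,270). Now I'll lift it and carry it to just in front of the press.

Emit:
{"api": "move_arm", "payload": {"motion": [0, 0, 0, 0, 0, -0.15, 0.1, 0, 0, 0, 0, 0, -0.25, 0.1, 0, 0, 0, -0.05, 0, -0.25, 0.1, 0, 0, 0, -0.15, 0.02, -0.2, 0.1, 0, 0, 0, -0.25, 0.03, -0.15, 0.1, 0, 0, 0, -0.3, 0.03, 0, 0.1, 0, 0, 0, -0.35, 0.04, 0, 0.1, 0, 0, 0, -0.35, 0.04, 0, 0.1, 0, 0, 0, -0.35, 0.04, 0, 0.1, 0, 0, 0, -0.35, 0.04, 0, 0.1, 0, 0, 0, -0.35, 0.04, 0, 0.1, 0, 0, 0, -0.35, 0.04, 0, 0.1]}}

```text
time: 5.6
tool_pos: [0.4452, -0.0176, 0.1951]
ee_rot: [-3.14, -0.001, 1.688]
wrist_force: [1.2, 0.3, -1.1]
width: 0.0303
finger_force: 30.0
```

Emit:
{"api": "move_arm", "payload": {"motion": [0, 0, 0, -0.35, 0.04, 0, 0.1, 0, 0, 0, -0.3, 0.03, 0, 0.1, 0, 0, 0, -0.2, 0.02, 0, 0.1, 0, 0, 0, -0.12, 0.02, 0, 0.1, 0, 0, 0, -0.03, 0, 0, 0.1, 0, 0, 0, 0, 0, 0, 0.1, 0, 0, 0, 0, 0, 0, 0.1]}}

```text
time: 6.18
tool_pos: [0.4682, -0.113, 0.196]
ee_rot: [-3.141, -0.001, 1.689]
wrist_force: [-0.4, 0.0, -0.2]
width: 0.0302
finger_force: 30.0
```

```bash
python3 - <<'E'
from h import *
np.set_printoptions(precision=4,suppress=True)
o=robot.get_obs(); print(o['time'],o['tool_pos'],o['ee_rot'],o['width'],o['wrist_force'])
im,c=snap('wrist','w4.png'); print(proj(c,[.469,-.144,.019]),onz(c,259.5,222,o['tool_pos'][2]-.0265))
t,_=snap('top','t4.png'); s,_=snap('side','s4.png')
E
```

```text
6.1833 [ 0.4682 -0.113   0.196 ] [-3.1408 -0.0013  1.6891] 0.030181070885648607 [-0.3886  0.0164 -0.1847]
(np.float64(257.40795914583776), np.float64(200.91033967426395)) [ 0.4687 -0.1156  0.1695]
```

View pics/w4.png

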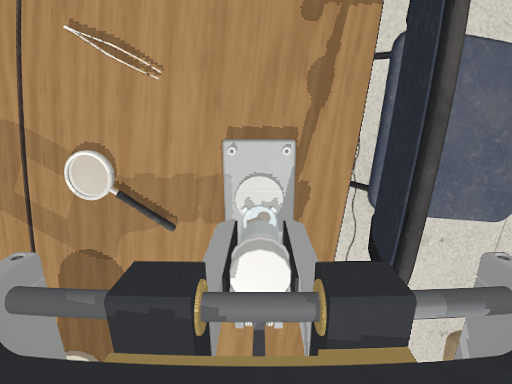

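The wrist view shows the plate's front edge level from (223,141) to (296,141), so the yaw matches. The seat is at about (260,197), partly hidden by the vial's foot at (262,218).

```bash
python3 - <<'E'
from h import *
np.set_printoptions(precision=4,suppress=True)
c=robot.get_calibration('wrist');im=cv2.imread('pics/w4.png');h=cv2.cvtColor(im,cv2.COLOR_BGR2HSV);g=cv2.cvtColor(im,cv2.COLOR_BGR2GRAY)
k=h[:,:,1]<70
L=[];Rr=[]
for v in range(148,200,6):
    x=np.where(k[v,200:310])[0]+200; L.append((x.min(),v));Rr.append((x.max()+1,v))
T=[(u,np.where(k[125:200,u])[0].min()+125) for u in range(228,294,6)]
P=lambda a,z=.015:np.array([onz(c,u-.5,v,z) for u,v in a])
l,r,t=P(L),P(Rr),np.array([onz(c,u,v-.5,.015) for u,v in T])
for n,a in(('L',l),('R',r),('T',t)): p=np.polyfit(a[:,1],a[:,0],1) if n!='T' else np.polyfit(a[:,0],a[:,1],1); print(n,np.degrees(np.arctan(p[0])),a.mean(0))
print('width',r.mean(0)-l.mean(0), T)
for v in (180,186,192): print(v,g[v,222:298:2])
print([int(x) for x in g[160:200,252]],[int(x) for x in g[160:200,268]])
E
```

```text
L -7.008157710131051 [ 0.4211 -0.1126  0.015 ]
R -6.988334105213267 [ 0.5127 -0.1017  0.015 ]
T 6.802280889074279 [ 0.4609 -0.0651  0.015 ]
width [ 0.0916  0.0109 -0.    ] [(228, np.int64(139)), (234, np.int64(139)), (240, np.int64(139)), (246, np.int64(139)), (252, np.int64(139)), (258, np.int64(139)), (264, np.int64(139)), (270, np.int64(139)), (276, np.int64(139)), (282, np.int64(139)), (288, np.int64(139))]
180 [119 155 175 175 179 194 195 194 194 195 147 158 218 224 223 222 223 223
 223 224 224 224 224 225 227 214 152 149 154 197 195 194 195 170 154 151
 124 100]
186 [117 155 172 174 173 186 192 193 144 225 225 225 225 226 225 225 225 225
 226 226 225 225 225 226 226 226 226 227 218 148 190 194 198 152 155 152
 122 103]
192 [116 150 172 175 175 191 182 200 219 218 218 218 218 219 218 219 219 219
 220 220 221 221 222 222 222 222 223 223 223 225 175 185 152 153 153 152
 118 106]
[193, 194, 194, 194, 194, 194, 193, 194, 194, 194, 194, 197, 198, 193, 150, 147, 154, 206, 225, 222, 222, 221, 222, 219, 224, 223, 225, 224, 220, 219, 223, 224, 219, 218, 222, 222, 222, 220, 220, 218] [194, 194, 194, 194, 193, 193, 192, 193, 194, 194, 194, 196, 196, 189, 150, 154, 149, 158, 211, 225, 225, 224, 224, 222, 224, 223, 226, 225, 220, 220, 224, 226, 222, 220, 223, 222, 223, 220, 220, 220]
```

```bash
python3 - <<'E'
from h import *
from scipy.optimize import least_squares
np.set_printoptions(precision=4,suppress=True)
c=robot.get_calibration('wrist');im=cv2.imread('pics/w4.png');g=cv2.cvtColor(im,cv2.COLOR_BGR2GRAY)
m=cv2.inRange(g,212,240); m[:170]=0; m[204:]=0; m[:,:230]=0; m[:,290:]=0
q=max(cv2.findContours(m,0,1)[0],key=cv2.contourArea)[:,0].astype(float)
ctr=np.array([259.,196]); p=[]
q=np.array([a for a in q if a[1]<200 and np.linalg.norm(a-ctr)>15])
q=np.array([a+0.5*(a-ctr)/np.linalg.norm(a-ctr) for a in q])
P=np.array([onz(c,u,v,.019)[:2] for u,v in q])
for R in(None,.031):
    f=lambda s:np.hypot(P[:,0]-s[0],P[:,1]-s[1])-(s[2] if R is None else R)
    r=least_squares(f,[.47,-.142,.031],loss='soft_l1',f_scale=.0005); print(len(P),r.x,np.abs(r.fun).max(),np.median(np.abs(r.fun)))
# foot of held vial, visible far (upper) edge
o=robot.get_obs();print(o['tool_pos'])
cl=cv2.resize(im[165:285,200:320],(600,600),interpolation=cv2.INTER_CUBIC);cv2.imwrite('pics/f.png',cl)
E
```

```text
74 [ 0.4708 -0.1407  0.0296] 0.009883981522730827 0.0003750680430122111
74 [ 0.4709 -0.1425  0.031 ] 0.011368737169976616 0.0004185783217229219
[ 0.4684 -0.1127  0.1966]
```

View pics/f.png

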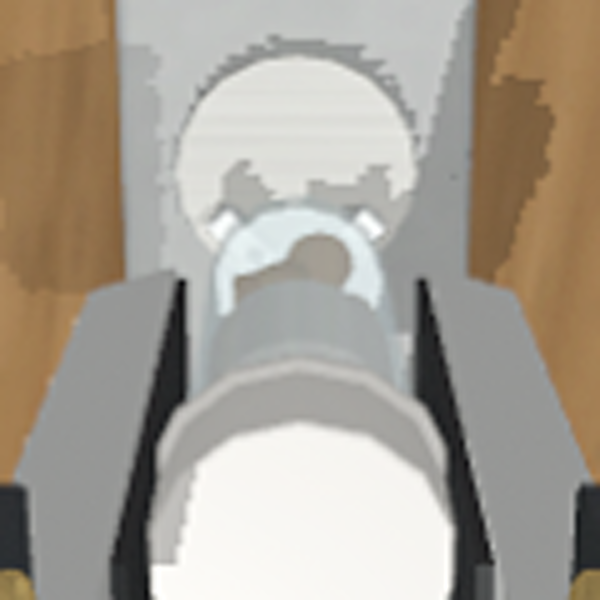

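The crop shows the seat circle centred at wrist (258.6,197), with the V bars flanking at about (245,210) and (274,210). The foot's far edge is at (259.5,205.5). I'll move over the seat, lower to just above the bars, and look again.

Emit:
{"api": "move_arm", "payload": {"motion": [0, 0, 0, -0.08, -0.003, 0.05, 0.1, 0, 0, 0, -0.1, -0.005, 0.1, 0.1, 0, 0, 0, -0.06, 0, 0.15, 0.1, 0, 0, 0, 0, 0, 0.2, 0.1, 0, 0, 0, 0, 0, 0.2, 0.1, 0, 0, 0, 0, 0, 0.2, 0.1, 0, 0, 0, 0, 0, 0.2, 0.1, 0, 0, 0, 0, 0, 0.15, 0.1, 0, 0, 0, 0, 0, 0.08, 0.1, 0, 0, 0, 0, 0, 0.02, 0.1, 0, 0, 0, 0, 0, 0, 0.1, 0, 0, 0, 0, 0, 0, 0.1]}}

```text
time: 7.33
tool_pos: [0.4711, -0.1384, 0.0622]
ee_rot: [3.14, 0.001, 1.688]
wrist_force: [0.0, -0.1, -1.2]
width: 0.0304
finger_force: 30.0
```

```bash
python3 - <<'E'
from h import *
np.set_printoptions(precision=4,suppress=True)
o=robot.get_obs(); print(o['time'],o['tool_pos'],o['ee_rot'],o['width'],o['wrist_force'])
im,c=snap('wrist','w5.png'); print(proj(c,[.4709,-.1418,.019]),proj(c,[.4709,-.1418,.035]))
s,cs=snap('side','s5.png');t,ct=snap('top','t5.png')
u,v=map(int,proj(cs,[.471,-.142,.08]))
a=cv2.resize(s[v-60:v+40,u-50:u+50,::-1],(400,400),interpolation=cv2.INTER_CUBIC)
b=cv2.resize(im[150:250,210:310,::-1],(400,400),interpolation=cv2.INTER_CUBIC)
cv2.imwrite('pics/g.png',np.hstack([a,b])); print(u,v)
E
```

```text
7.3333 [ 0.4711 -0.1384  0.0622] [3.1403 0.0007 1.6881] 0.03044681973088854 [ 0.0405 -0.0917 -1.2333]
(np.float64(258.51388717289217), np.float64(215.42343883542347)) (np.float64(258.4485911779596), np.float64(222.4685896932836))
295 262
```

View pics/g.png

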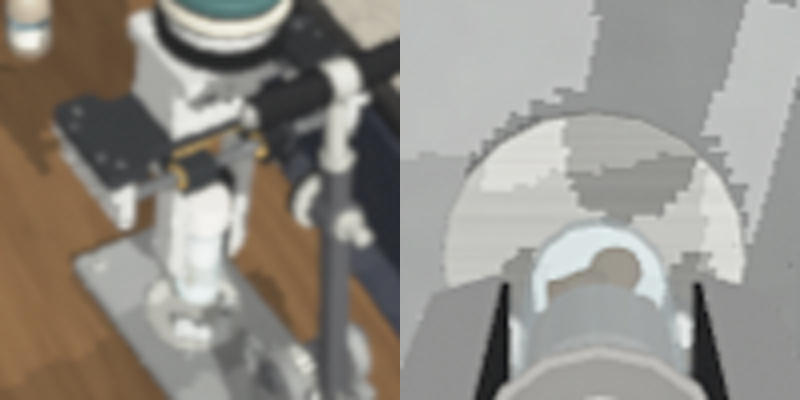

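The side view shows the vial hanging over the seat with the gripper clear of the press arm. In the wrist view the seat's far edge is at (258,177.8) and the foot's far edge at (259.5,205).

```bash
python3 - <<'E'
from h import *
np.set_printoptions(precision=4,suppress=True)
c=robot.get_calibration('wrist');o=robot.get_obs()
yw=o['ee_rot'][2];X=np.array([np.cos(yw),np.sin(yw),0]);Y=np.array([np.sin(yw),-np.cos(yw),0])
S=onz(c,258,177.75,.019)-.031*X
for fz in(.034,.036,.038):
    F=onz(c,259.5,205,fz)-.0135*X; d=S-F; print(S,F,'tool move',d@X,d@Y)
g=np.array([onz(c,210+43/4-.5,150+270/4-.5,.019),onz(c,210+345/4-.5,150+270/4-.5,.019)]);print('seat chord',np.linalg.norm(g[1]-g[0]),g.mean(0))
E
```

```text
[ 0.4708 -0.1414  0.019 ] [ 0.472  -0.1416  0.034 ] tool move 0.00036856957645418865 -0.0011591595008983166
[ 0.4708 -0.1414  0.019 ] [ 0.472 -0.141  0.036] tool move -0.00026675307740613174 -0.0011573978571803368
[ 0.4708 -0.1414  0.019 ] [ 0.4719 -0.1404  0.038 ] tool move -0.0009020757312663906 -0.0011556362134624058
seat chord 0.06217623926870201 [ 0.471  -0.1434  0.019 ]
```

Emit:
{"api": "move_arm", "payload": {"motion": [0, 0, 0, 0, -0.01, 0.04, 0.1, 0, 0, 0, 0, 0, 0.06, 0.1, 0, 0, 0, 0, 0, 0.04, 0.1, 0, 0, 0, 0, 0, 0.02, 0.1, 0, 0, 0, 0, 0, 0.005, 0.1, 0, 0, 0, 0, 0, 0, 0.1, 0, 0, 0, 0, 0, 0, 0.1]}}

```text
time: 8.07
tool_pos: [0.4693, -0.1381, 0.0453]
ee_rot: [-3.141, 0.0, 1.688]
wrist_force: [-1.6, 0.1, 4.1]
width: 0.0305
finger_force: 30.0
```

```bash
python3 -c "
from h import *
o=robot.get_obs(); print(o['tool_pos'],o['wrist_force'],o['width'])"
```

```text
[ 0.46930502 -0.13810897  0.04531039] [-1.60089579  0.05686988  4.14178275] 0.03045556397372335
```

The vial is on the seat with a 4 N contact force. I'll release it and rise straight up.

Emit:
{"api": "move_arm", "payload": {"motion": [0, 0, 0, 0, 0, -0.01, 0.35, 0, 0, 0, 0, 0, 0, 0.45, 0, 0, 0, 0, 0, 0, 0.55, 0, 0, 0, 0, 0, 0, 0.65, 0, 0, 0, 0, 0, 0, 0.65, 0, 0, 0, 0, 0, -0.05, 0.65, 0, 0, 0, 0, 0, -0.15, 0.65, 0, 0, 0, 0, 0, -0.25, 0.65, 0, 0, 0, 0, 0, -0.3, 0.65, 0, 0, 0, 0, 0, -0.35, 0.65, 0, 0, 0, 0, 0, -0.35, 0.65, 0, 0, 0, 0.1, 0, -0.35, 0.65]}}

```text
time: 9.07
tool_pos: [0.4681, -0.129, 0.2277]
ee_rot: [3.142, 0.001, 1.687]
wrist_force: [1.0, -0.7, -0.8]
width: 0.0615
finger_force: 0.0
```

Emit:
{"api": "move_arm", "payload": {"motion": [0, 0, 0, 0.3, 0, -0.25, 1, 0, 0, 0, 0.35, 0, -0.2, 1, 0, 0, 0, 0.25, 0, -0.2, 1, 0, 0, 0, 0.1, 0, -0.1, 1, 0, 0, 0, 0, 0, 0, 1, 0, 0, 0, 0, 0, 0, 1]}}

```text
time: 9.57
tool_pos: [0.4568, -0.0291, 0.301]
ee_rot: [3.141, 0.001, 1.689]
wrist_force: [0.3, -1.2, -0.3]
width: 0.0935
finger_force: 0.0
```

```bash
python3 - <<'E'
from h import *
np.set_printoptions(precision=4,suppress=True)
o=robot.get_obs(); print(o['time'],o['tool_pos'],o['ee_rot'],o['width'],o['wrist_force'])
im,c=snap('wrist','w6.png')
s,cs=snap('side','s6.png');t,ct=snap('top','t6.png')
u,v=map(int,proj(cs,[.471,-.142,.08]));print(u,v, proj(c,[.471,-.142,.019]),proj(c,[.471,-.142,.099]))
a=cv2.resize(s[v-60:v+70,u-50:u+80,::-1],(400,400),interpolation=cv2.INTER_CUBIC)
p,q=map(int,proj(c,[.471,-.142,.09])); q=min(q,300)
b=cv2.resize(im[q-60:q+60,p-60:p+60,::-1],(400,400),interpolation=cv2.INTER_CUBIC)
cv2.imwrite('pics/i.png',np.hstack([a,b])); print(p,q)
E
```

```text
9.5667 [ 0.4568 -0.0291  0.301 ] [3.1409 0.0011 1.689 ] 0.09345022877583549 [ 0.2976 -1.2016 -0.3082]
295 262 (np.float64(259.948086874993), np.float64(229.10517887960953)) (np.float64(260.0034857199956), np.float64(250.14225390679724))
259 247
```

View pics/i.png

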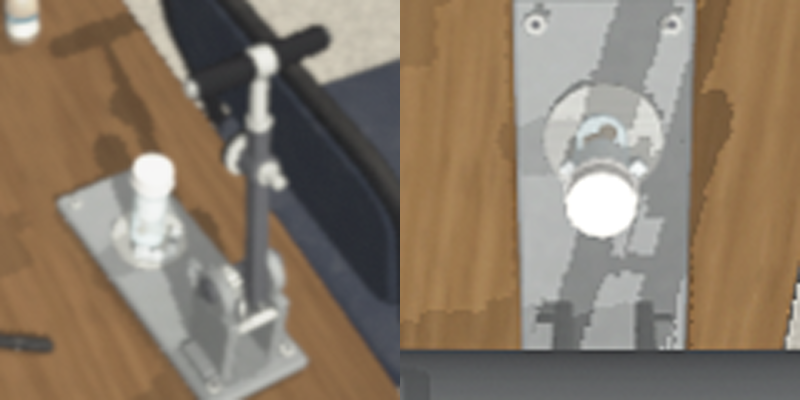

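The side view shows the vial standing upright on the seat, with the arm at rest and the hub at about (330,221.5). The wrist view shows the cap at (259,248) within 1 px of prediction, with the foot in the V. That's my full picture allowance (in fact one over), so from here I'll check by numbers only.

```bash
python3 - <<'E'
from h import *
np.set_printoptions(precision=4,suppress=True)
cs=robot.get_calibration('side');ct=robot.get_calibration('top')
t=cv2.imread('pics/t6.png');h=cv2.cvtColor(t,cv2.COLOR_BGR2HSV)
m=(h[:,:,2]<75).astype(np.uint8);m[:150]=0;m[205:]=0;m[:,:358]=0;m[:,378:]=0
qs=[q for q in cv2.findContours(m,0,1)[0] if cv2.contourArea(q)>8]
for q in qs: print(cv2.boundingRect(q),cv2.minAreaRect(q))
print('tri',tri(ray(cs,330.2,221.5),ray(ct,368.1,172.5)))
H=np.array([.4826,-.2401,.296]);y=np.array([.993,.119,0])
for s in(-.053,-.031,-.009,.009,.031,.053): print(s,proj(ct,H+s*y),proj(cs,H+s*y))
E
```

```text
(365, 177, 8, 16) ((368.5, 184.5), (7.0, 15.0), 0.0)
(364, 155, 6, 15) ((366.58538818359375, 161.76828002929688), (14.024806022644043, 4.748556137084961), 83.6598129272461)
tri (array([ 0.483 , -0.2406,  0.2978]), np.float64(0.0006240759180000375))
-0.053 (np.float64(370.2051140733086), np.float64(193.4668243716727)) (np.float64(308.107563787154), np.float64(230.72946537306603))
-0.031 (np.float64(369.16913112863574), np.float64(184.8926120229751)) (np.float64(317.3048492748668), np.float64(227.06448385115647))
-0.009 (np.float64(368.1255431408275), np.float64(176.38042086459274)) (np.float64(326.3302546873796), np.float64(223.46840687654083))
0.009 (np.float64(367.2664797118488), np.float64(169.46368205759367)) (np.float64(333.59028770994223), np.float64(220.57602050079694))
0.031 (np.float64(366.21065170071915), np.float64(161.07020524144662)) (np.float64(342.3156947177667), np.float64(217.100181184456))
0.053 (np.float64(365.14892483066217), np.float64(152.74507571633876)) (np.float64(350.88264457181987), np.float64(213.68783603884995))
```

Triangulation puts the handle centre at (0.483,-0.241,0.298), matching the model. Next I'll turn 90° and go over the near sleeve.

Emit:
{"api": "move_arm", "payload": {"motion": [0, 0, 0.155, 0, 0, -0.05, 1, 0, 0, 0.155, 0, 0, -0.1, 1, 0, 0, 0.155, 0, 0, -0.1, 1, 0, 0, 0.155, 0, 0, -0.1, 1, 0, 0, 0.155, 0, 0, -0.1, 1, 0, 0, 0.155, 0, 0, 0, 1, 0, 0, 0.155, 0, 0, 0, 1, 0, 0, 0.155, 0, 0, 0, 1, 0, 0, 0.155, 0, 0, 0, 1, 0, 0, 0.155, 0, 0, 0, 1, 0, 0, 0.155, 0, 0, 0, 1, 0, 0, 0.155, 0, 0, 0, 1]}}

```text
time: 10.72
tool_pos: [0.4564, -0.03, 0.3441]
ee_rot: [-3.14, 0.003, 0.219]
wrist_force: [0.5, 0.3, -0.5]
width: 0.094
finger_force: 0.0
```

Emit:
{"api": "move_arm", "payload": {"motion": [0, 0, 0.14, 0, 0, 0, 1, 0, 0, 0, -0.03, 0.15, 0, 1, 0, 0, 0, -0.04, 0.3, 0, 1, 0, 0, 0, -0.04, 0.3, 0, 1, 0, 0, 0, -0.04, 0.3, 0, 1, 0, 0, 0, -0.04, 0.3, 0, 1, 0, 0, 0, -0.04, 0.3, 0, 1, 0, 0, 0, -0.04, 0.25, 0, 1, 0, 0, 0, -0.03, 0.13, 0, 1, 0, 0, 0, 0, 0.1, 0, 1, 0, 0, 0, 0, 0, 0, 1, 0, 0, 0, 0, 0, 0, 1]}}

```text
time: 11.72
tool_pos: [0.4517, -0.2437, 0.3454]
ee_rot: [-3.14, 0.001, 0.117]
wrist_force: [-0.5, -0.4, 0.2]
width: 0.0941
finger_force: 0.0
```

```bash
cat > st.py <<'E'
from h import *
np.set_printoptions(precision=4,suppress=True)
o=robot.get_obs(); print(o['time'],o['tool_pos'],o['ee_rot'],o['width'],o['finger_force'],o['wrist_force'],o['joint_positions'])
g=o['tool_pos']-[0,0,.019+.0]; p=o['tool_pos'][:2]-[.4708,-.1418]; a=np.radians(6.85)
px=p@[np.sin(a),-np.cos(a)]; py=p@[np.cos(a),np.sin(a)]; z=o['tool_pos'][2]+.019
print('press frame grasp',px,py,z,'arm angle',np.arctan2(.115-px,z-.096)-.081,'r',np.hypot(.115-px,z-.096))
E
python3 st.py
```

```text
11.7167 [ 0.4517 -0.2437  0.3454] [-3.1401  0.0006  0.1171] 0.09408516345624661 0.0 [-0.4999 -0.3963  0.2155] [-0.6057  0.0215  1.164   0.0008  1.9576  0.8483]
press frame grasp 0.09887896398213215 -0.03107194477991909 0.3643854773242837 arm angle -0.02100536187803015 r 0.2688692102879633
```

Emit:
{"api": "move_arm", "payload": {"motion": [0, 0, 0, 0, 0, 0.1, 1, 0, 0, 0, 0, 0, 0.2, 1, 0, 0, 0, 0, 0, 0.2, 1, 0, 0, 0, 0, 0, 0.13, 1, 0, 0, 0, 0, 0, 0.05, 1, 0, 0, 0, 0, 0, 0, 1, 0, 0, 0, 0, 0, 0, 0.1, 0, 0, 0, 0, 0, 0, 0.1, 0, 0, 0, 0, 0, 0, 0.1, 0, 0, 0, 0, 0, 0, 0.1, 0, 0, 0, 0, 0, 0, 0.1, 0, 0, 0, 0, 0, 0, 0.1]}}

```text
time: 12.72
tool_pos: [0.4519, -0.244, 0.2784]
ee_rot: [3.141, -0.001, 0.117]
wrist_force: [-0.5, 0.1, 0.4]
width: 0.0575
finger_force: 0.0
```

Emit:
{"api": "move_arm", "payload": {"motion": [0, 0, 0, 0, 0, 0, 0.1, 0, 0, 0, 0, 0, 0, 0.1, 0, 0, 0, 0, 0, 0, 0.1, 0, 0, 0, 0, 0, 0, 0.1, 0, 0, 0, 0, 0, 0, 0.1]}}

```text
time: 13.13
tool_pos: [0.4518, -0.2439, 0.2779]
ee_rot: [-3.141, -0.0, 0.117]
wrist_force: [0.8, 0.3, -0.4]
width: 0.024
finger_force: 0.0
```

```bash
python3 st.py; python3 - <<'E'
import numpy as np
# arc steps in press frame: dx -> tool y, dz -> tool z (down = +)
f=lambda a:np.array([115-201*np.sin(a+.081),96+201*np.cos(a+.081)])
for a,b in((0,.35),(.35,.7),(.7,1.05),(1.05,1.3),(1.3,1.41)):
    n=12; A=np.linspace(a,b,n+1); P=np.array([f(x) for x in A]); d=np.diff(P,axis=0)/100
    print(a,b,[(round(x,3),round(-z,3)) for x,z in d],(P[-1]-P[0]).round(1))
E
```

```text
13.1333 [ 0.4518 -0.2439  0.2779] [-3.1415 -0.      0.1173] 0.024039686641305614 0.0 [ 0.7956  0.318  -0.3785] [-0.6056  0.0026  1.3165  0.0001  1.8226  0.8479]
press frame grasp 0.09909074680058283 -0.031085232479362117 0.2969078536766529 arm angle -0.0019780792754928583 r 0.20153677085416086
0 0.35 [(np.float64(-0.058), np.float64(0.006)), (np.float64(-0.058), np.float64(0.007)), (np.float64(-0.058), np.float64(0.009)), (np.float64(-0.058), np.float64(0.011)), (np.float64(-0.057), np.float64(0.012)), (np.float64(-0.057), np.float64(0.014)), (np.float64(-0.056), np.float64(0.016)), (np.float64(-0.056), np.float64(0.017)), (np.float64(-0.055), np.float64(0.019)), (np.float64(-0.055), np.float64(0.021)), (np.float64(-0.054), np.float64(0.022)), (np.float64(-0.054), np.float64(0.024))] [-67.7 -17.7]
0.35 0.7 [(np.float64(-0.053), np.float64(0.025)), (np.float64(-0.052), np.float64(0.027)), (np.float64(-0.051), np.float64(0.028)), (np.float64(-0.05), np.float64(0.03)), (np.float64(-0.05), np.float64(0.031)), (np.float64(-0.049), np.float64(0.033)), (np.float64(-0.048), np.float64(0.034)
[... 1061 characters left out ...]
(0.04)), (np.float64(-0.011), np.float64(0.04)), (np.float64(-0.01), np.float64(0.041)), (np.float64(-0.009), np.float64(0.041)), (np.float64(-0.008), np.float64(0.041))] [-15.5 -47.7]
1.3 1.41 [(np.float64(-0.003), np.float64(0.018)), (np.float64(-0.003), np.float64(0.018)), (np.float64(-0.003), np.float64(0.018)), (np.float64(-0.003), np.float64(0.018)), (np.float64(-0.003), np.float64(0.018)), (np.float64(-0.003), np.float64(0.018)), (np.float64(-0.002), np.float64(0.018)), (np.float64(-0.002), np.float64(0.018)), (np.float64(-0.002), np.float64(0.018)), (np.float64(-0.002), np.float64(0.018)), (np.float64(-0.002), np.float64(0.018)), (np.float64(-0.002), np.float64(0.018))] [ -3.  -21.9]
```

Emit:
{"api": "move_arm", "payload": {"motion": [0, 0, 0, 0, 0, 0, 0.1, 0, 0, 0, 0, 0, 0, 0.1, 0, 0, 0, 0, 0, 0, 0.1]}}

```text
time: 13.38
tool_pos: [0.4517, -0.2439, 0.2779]
ee_rot: [-3.142, -0.0, 0.117]
wrist_force: [-0.0, -0.3, -1.2]
width: 0.0192
finger_force: 30.0
```

Emit:
{"api": "move_arm", "payload": {"motion": [0, 0, 0, 0, -0.02, 0, 0.1, 0, 0, 0, 0, -0.04, 0.01, 0.1, 0, 0, 0, 0, -0.06, 0.01, 0.1, 0, 0, 0, 0, -0.06, 0.01, 0.1, 0, 0, 0, 0, -0.06, 0.01, 0.1, 0, 0, 0, 0, 0, 0, 0.1]}}

```text
time: 13.88
tool_pos: [0.4488, -0.2186, 0.2742]
ee_rot: [-3.141, -0.0, 0.119]
wrist_force: [-1.1, -1.0, 3.2]
width: 0.0195
finger_force: 30.0
```

```bash
python3 st.py
```

```text
13.8833 [ 0.4488 -0.2186  0.2742] [-3.1411 -0.0004  0.1188] 0.01945097071513945 30.000801980495453 [-1.115  -0.9942  3.2322] [-0.5674 -0.0297  1.3558  0.0007  1.8156  0.8848]
press frame grasp 0.07365898848513738 -0.03103616099072094 0.2931604872700395 arm angle 0.12568763645441566 r 0.20144809995041257
```

Emit:
{"api": "move_arm", "payload": {"motion": [0, 0, 0, 0, -0.062, 0.013, 0.1, 0, 0, 0, 0, -0.061, 0.015, 0.1, 0, 0, 0, 0, -0.061, 0.017, 0.1, 0, 0, 0, 0, -0.06, 0.019, 0.1, 0, 0, 0, 0, -0.059, 0.021, 0.1, 0, 0, 0, 0, -0.058, 0.023, 0.1, 0, 0, 0, 0, -0.057, 0.025, 0.1, 0, 0, 0, 0, -0.056, 0.027, 0.1, 0, 0, 0, 0, -0.055, 0.029, 0.1, 0, 0, 0, 0, -0.054, 0.031, 0.1, 0, 0, 0, 0, -0.053, 0.033, 0.1, 0, 0, 0, 0, -0.052, 0.035, 0.1]}}

```text
time: 14.88
tool_pos: [0.4407, -0.1505, 0.2455]
ee_rot: [-3.14, -0.0, 0.118]
wrist_force: [-2.6, 0.5, 6.9]
width: 0.0194
finger_force: 30.0
```

```bash
python3 st.py
```

```text
14.8833 [ 0.4407 -0.1505  0.2455] [-3.1405 -0.0005  0.1181] 0.019415364814250446 30.001223981380463 [-2.5939  0.5041  6.9097] [-0.4518 -0.1062  1.4839  0.0012  1.7641  1.0011]
press frame grasp 0.005036212723938637 -0.030920715322325022 0.26451696653651424 arm angle 0.49715759678973287 r 0.20122127751001764
```

Emit:
{"api": "move_arm", "payload": {"motion": [0, 0, 0, 0, -0.052, 0.035, 0.1, 0, 0, 0, 0, -0.051, 0.036, 0.1, 0, 0, 0, 0, -0.05, 0.038, 0.1, 0, 0, 0, 0, -0.048, 0.04, 0.1, 0, 0, 0, 0, -0.047, 0.041, 0.1, 0, 0, 0, 0, -0.046, 0.043, 0.1, 0, 0, 0, 0, -0.045, 0.045, 0.1, 0, 0, 0, 0, -0.044, 0.047, 0.1, 0, 0, 0, 0, -0.043, 0.048, 0.1, 0, 0, 0, 0, -0.041, 0.05, 0.1, 0, 0, 0, 0, -0.04, 0.052, 0.1, 0, 0, 0, 0, -0.039, 0.053, 0.1]}}

```text
time: 15.88
tool_pos: [0.4342, -0.096, 0.1921]
ee_rot: [-3.139, 0.0, 0.118]
wrist_force: [-1.4, 0.9, 5.7]
width: 0.0194
finger_force: 30.0
```

```bash
python3 st.py
```

```text
15.8833 [ 0.4342 -0.096   0.1921] [-3.1395  0.      0.1182] 0.019367536273028535 30.00073939561844 [-1.4373  0.8509  5.6702] [-0.3467 -0.1467  1.6249  0.0019  1.6644  1.106 ]
press frame grasp -0.04984063682375599 -0.030879856858085645 0.2111026750533502 arm angle 0.8802348123958696 r 0.20104989766945555
```

Emit:
{"api": "move_arm", "payload": {"motion": [0, 0, 0, 0, -0.036, 0.046, 0.1, 0, 0, 0, 0, -0.034, 0.047, 0.1, 0, 0, 0, 0, -0.032, 0.048, 0.1, 0, 0, 0, 0, -0.029, 0.049, 0.1, 0, 0, 0, 0, -0.027, 0.05, 0.1, 0, 0, 0, 0, -0.025, 0.051, 0.1, 0, 0, 0, 0, -0.023, 0.052, 0.1, 0, 0, 0, 0, -0.021, 0.053, 0.1, 0, 0, 0, 0, -0.019, 0.054, 0.1, 0, 0, 0, 0, -0.017, 0.055, 0.1, 0, 0, 0, 0, -0.015, 0.055, 0.1, 0, 0, 0, 0, -0.012, 0.055, 0.1]}}

```text
time: 16.88
tool_pos: [0.4308, -0.0674, 0.1303]
ee_rot: [-3.139, 0.0, 0.118]
wrist_force: [-2.0, 3.3, 5.1]
width: 0.019
finger_force: 30.0
```

```bash
python3 st.py; python3 - <<'E'
import numpy as np
f=lambda a:np.array([115-201*np.sin(a+.081),96+201*np.cos(a+.081)])
for a in(1.22,1.3,1.34,1.39,1.4,1.41):print(a,f(a))
E
```

```text
16.8833 [ 0.4308 -0.0674  0.1303] [-3.139   0.0003  0.1179] 0.01903930170516513 30.001242756843567 [-2.0182  3.2627  5.1327] [-0.2873 -0.1424  1.7442  0.0022  1.5411  1.1656]
press frame grasp -0.07861262666491921 -0.03084721263194553 0.149270005847205 arm angle 1.2213027113230237 r 0.20080722777592105
1.22 [-78.72886569 149.57356251]
1.3 [-82.39057873 133.92043551]
1.34 [-83.74910029 125.99658538]
1.39 [-84.99992008 116.02578254]
1.4 [-85.19017466 114.02481539]
1.41 [-85.36041038 112.02204577]
```

Emit:
{"api": "move_arm", "payload": {"motion": [0, 0, 0, 0, -0.01, 0.04, 0.1, 0, 0, 0, 0, -0.008, 0.035, 0.1, 0, 0, 0, 0, -0.007, 0.03, 0.1, 0, 0, 0, 0, -0.006, 0.03, 0.1, 0, 0, 0, 0, -0.005, 0.03, 0.1, 0, 0, 0, 0, -0.005, 0.025, 0.1, 0, 0, 0, 0, -0.005, 0.025, 0.1, 0, 0, 0, 0, -0.004, 0.02, 0.1, 0, 0, 0, 0, -0.002, 0.02, 0.1, 0, 0, 0, 0, -0.002, 0.02, 0.1, 0, 0, 0, 0, -0.002, 0.02, 0.1, 0, 0, 0, 0, -0.002, 0.02, 0.1]}}

```text
time: 17.88
tool_pos: [0.4302, -0.0618, 0.1005]
ee_rot: [-3.139, -0.0, 0.118]
wrist_force: [-5.7, 5.1, 12.5]
width: 0.0192
finger_force: 30.0
```

```bash
python3 st.py
```

```text
17.8833 [ 0.4302 -0.0618  0.1005] [-3.1394 -0.0001  0.1179] 0.0191544981118046 30.00294327735901 [-5.7076  5.1074 12.4808] [-0.2749 -0.1277  1.7918  0.0021  1.4782  1.1778]
press frame grasp -0.08427569460084942 -0.030765023892354137 0.11947439336184565 arm angle 1.3725381346573462 r 0.2006535561667365
```

Emit:
{"api": "move_arm", "payload": {"motion": [0, 0, 0, 0, -0.002, 0.015, 0.1, 0, 0, 0, 0, -0.002, 0.015, 0.1, 0, 0, 0, 0, -0.001, 0.01, 0.1, 0, 0, 0, 0, -0.001, 0.01, 0.1, 0, 0, 0, 0, -0.001, 0.01, 0.1, 0, 0, 0, 0, 0, 0.01, 0.1, 0, 0, 0, 0, 0, 0, 0.1, 0, 0, 0, 0, 0, 0, 0.1, 0, 0, 0, 0, 0, 0, 0.1, 0, 0, 0, 0, 0, 0, 0.1]}}

```text
time: 18.72
tool_pos: [0.4303, -0.0614, 0.0963]
ee_rot: [-3.141, -0.001, 0.118]
wrist_force: [-10.4, 5.1, 23.7]
width: 0.0191
finger_force: 30.0
```

```bash
python3 st.py
```

```text
18.7167 [ 0.4303 -0.0614  0.0963] [-3.1406 -0.0012  0.1179] 0.01907083333710722 30.005638897418976 [-10.4131   5.0956  23.6828] [-0.2735 -0.1257  1.7985  0.0013  1.468   1.1793]
press frame grasp -0.08463122590062012 -0.030612039397948987 0.11533766092555738 arm angle 1.3932306916027912 r 0.20056562887158969
```

Emit:
{"api": "move_arm", "payload": {"motion": [0, 0, 0, 0, 0, 0.01, 0.1, 0, 0, 0, 0, 0, 0.005, 0.1, 0, 0, 0, 0, 0, 0, 0.1, 0, 0, 0, 0, 0, 0, 0.1, 0, 0, 0, 0, 0, 0, 0.1]}}

```text
time: 19.13
tool_pos: [0.4304, -0.0614, 0.0961]
ee_rot: [-3.141, -0.002, 0.118]
wrist_force: [-12.8, 7.5, 29.3]
width: 0.019
finger_force: 30.0
```

```bash
python3 st.py; python3 - <<'E'
from h import *
cs=robot.get_calibration('side')
im,_=snap('side','s7.png')
f=lambda a:np.array([115-201*np.sin(a+.081),96+201*np.cos(a+.081)])
E=[1.39,1.2,1.0,.8,.6,.4,.2,0]
for a,b in zip(E,E[1:]):
    d=np.diff([f(x) for x in np.linspace(a,b,13)],axis=0)/100
    print(a,b,'dy',d[[0,5,11],0].round(4),d[:,0].sum().round(3),'dz',(-d[[0,5,11],1]).round(4),-d[:,1].sum().round(3))
E
```

```text
19.1333 [ 0.4304 -0.0614  0.0961] [-3.1408 -0.0017  0.118 ] 0.019034621572590768 30.00691294670105 [-12.8312   7.4716  29.2564] [-0.2734 -0.1257  1.7991  0.0013  1.4669  1.1793]
press frame grasp -0.08462040368588908 -0.030535425469269566 0.11505818797420887 arm angle 1.3946126803879042 r 0.20052810300947246
1.39 1.2 dy [0.0034 0.0059 0.0089] 0.074 dz [-0.0316 -0.0313 -0.0306] -0.374
1.2 1.0 dy [0.0098 0.0125 0.0155] 0.153 dz [-0.032  -0.0311 -0.0297] -0.371
1.0 0.8 dy [0.016  0.0184 0.0211] 0.223 dz [-0.0294 -0.028  -0.026 ] -0.334
0.8 0.6 dy [0.0215 0.0236 0.0259] 0.285 dz [-0.0257 -0.0238 -0.0213] -0.283
0.6 0.4 dy [0.0262 0.0278 0.0296] 0.335 dz [-0.0209 -0.0186 -0.0157] -0.22
0.4 0.2 dy [0.0298 0.031  0.0321] 0.373 dz [-0.0153 -0.0127 -0.0096] -0.149
0.2 0 dy [0.0323 0.0329 0.0334] 0.395 dz [-0.009  -0.0063 -0.003 ] -0.072
```

The force rose to 29 N with no further travel at 1.39 rad, so the cap is home. Now I'll ease the arm back.

Emit:
{"api": "move_arm", "payload": {"motion": [0, 0, 0, 0, 0, -0.008, 0.1, 0, 0, 0, 0, 0, -0.008, 0.1, 0, 0, 0, 0, 0, -0.008, 0.1, 0, 0, 0, 0, 0, -0.008, 0.1, 0, 0, 0, 0, 0, -0.008, 0.1, 0, 0, 0, 0, 0, -0.008, 0.1, 0, 0, 0, 0, 0.001, -0.012, 0.1, 0, 0, 0, 0, 0.001, -0.016, 0.1, 0, 0, 0, 0, 0.003, -0.02, 0.1, 0, 0, 0, 0, 0.003, -0.025, 0.1, 0, 0, 0, 0, 0.004, -0.03, 0.1, 0, 0, 0, 0, 0.004, -0.03, 0.1]}}

```text
time: 20.18
tool_pos: [0.4303, -0.0629, 0.1087]
ee_rot: [-3.139, 0.001, 0.118]
wrist_force: [-2.5, 4.7, 4.9]
width: 0.0192
finger_force: 30.0
```

```bash
python3 st.py
```

```text
20.1833 [ 0.4303 -0.0629  0.1087] [-3.1394  0.0005  0.1178] 0.019198998835673768 30.001592338085175 [-2.5167  4.7472  4.9015] [-0.2771 -0.1322  1.779   0.0018  1.4962  1.1757]
press frame grasp -0.0831755451446391 -0.030835264754786214 0.1277006131193663 arm angle 1.3311778379931865 r 0.20069498141587552
```

Emit:
{"api": "move_arm", "payload": {"motion": [0, 0, 0, 0, 0.005, -0.032, 0.1, 0, 0, 0, 0, 0.006, -0.033, 0.1, 0, 0, 0, 0, 0.006, -0.033, 0.1, 0, 0, 0, 0, 0.007, -0.033, 0.1, 0, 0, 0, 0, 0.008, -0.033, 0.1, 0, 0, 0, 0, 0.008, -0.033, 0.1, 0, 0, 0, 0, 0.009, -0.033, 0.1, 0, 0, 0, 0, 0.009, -0.033, 0.1, 0, 0, 0, 0, 0.01, -0.032, 0.1, 0, 0, 0, 0, 0.01, -0.032, 0.1, 0, 0, 0, 0, 0.011, -0.032, 0.1, 0, 0, 0, 0, 0.012, -0.032, 0.1]}}

```text
time: 21.18
tool_pos: [0.4315, -0.0732, 0.1481]
ee_rot: [-3.14, 0.0, 0.118]
wrist_force: [-2.6, 4.2, 5.5]
width: 0.0193
finger_force: 30.0
```

Emit:
{"api": "move_arm", "payload": {"motion": [0, 0, 0, 0, 0.012, -0.031, 0.1, 0, 0, 0, 0, 0.012, -0.031, 0.1, 0, 0, 0, 0, 0.013, -0.031, 0.1, 0, 0, 0, 0, 0.013, -0.031, 0.1, 0, 0, 0, 0, 0.014, -0.03, 0.1, 0, 0, 0, 0, 0.014, -0.03, 0.1, 0, 0, 0, 0, 0.015, -0.03, 0.1, 0, 0, 0, 0, 0.016, -0.03, 0.1, 0, 0, 0, 0, 0.016, -0.029, 0.1, 0, 0, 0, 0, 0.017, -0.029, 0.1, 0, 0, 0, 0, 0.018, -0.029, 0.1, 0, 0, 0, 0, 0.018, -0.028, 0.1]}}

```text
time: 22.18
tool_pos: [0.4336, -0.091, 0.1843]
ee_rot: [-3.14, 0.0, 0.118]
wrist_force: [-3.1, 3.5, 6.3]
width: 0.0196
finger_force: 30.0
```

```bash
python3 st.py
```

```text
22.1833 [ 0.4336 -0.091   0.1843] [-3.1403  0.0001  0.1178] 0.019553298451526917 30.002014338970184 [-3.0962  3.4694  6.3125] [-0.3359 -0.1486  1.6418  0.0011  1.649   1.1172]
press frame grasp -0.05484535268501732 -0.03085286645199282 0.20334970422977688 arm angle 0.9261478255859663 r 0.2009263617022876
```

Emit:
{"api": "move_arm", "payload": {"motion": [0, 0, 0, 0, 0.018, -0.028, 0.1, 0, 0, 0, 0, 0.019, -0.028, 0.1, 0, 0, 0, 0, 0.019, -0.028, 0.1, 0, 0, 0, 0, 0.02, -0.027, 0.1, 0, 0, 0, 0, 0.02, -0.027, 0.1, 0, 0, 0, 0, 0.02, -0.027, 0.1, 0, 0, 0, 0, 0.021, -0.026, 0.1, 0, 0, 0, 0, 0.021, -0.026, 0.1, 0, 0, 0, 0, 0.022, -0.026, 0.1, 0, 0, 0, 0, 0.022, -0.025, 0.1, 0, 0, 0, 0, 0.022, -0.025, 0.1, 0, 0, 0, 0, 0.023, -0.025, 0.1]}}

```text
time: 23.18
tool_pos: [0.4366, -0.1159, 0.2165]
ee_rot: [-3.141, -0.0, 0.118]
wrist_force: [-2.5, 2.8, 7.0]
width: 0.0191
finger_force: 30.0
```

Emit:
{"api": "move_arm", "payload": {"motion": [0, 0, 0, 0, 0.023, -0.024, 0.1, 0, 0, 0, 0, 0.024, -0.024, 0.1, 0, 0, 0, 0, 0.024, -0.024, 0.1, 0, 0, 0, 0, 0.024, -0.023, 0.1, 0, 0, 0, 0, 0.025, -0.023, 0.1, 0, 0, 0, 0, 0.025, -0.022, 0.1, 0, 0, 0, 0, 0.025, -0.022, 0.1, 0, 0, 0, 0, 0.026, -0.021, 0.1, 0, 0, 0, 0, 0.026, -0.021, 0.1, 0, 0, 0, 0, 0.027, -0.02, 0.1, 0, 0, 0, 0, 0.027, -0.02, 0.1, 0, 0, 0, 0, 0.027, -0.019, 0.1]}}

```text
time: 24.18
tool_pos: [0.4403, -0.1469, 0.243]
ee_rot: [3.14, -0.001, 0.117]
wrist_force: [-2.0, 2.0, 6.1]
width: 0.0194
finger_force: 30.0
```

```bash
python3 st.py
```

```text
24.1833 [ 0.4403 -0.1469  0.243 ] [ 3.1399 -0.0007  0.117 ] 0.019352041432874854 30.00206172466278 [-1.9691  1.9937  6.1044] [-0.4434 -0.1107  1.4929 -0.0011  1.7579  1.0102]
press frame grasp 0.0013942021602771026 -0.030893849519041533 0.26203746860143495 arm angle 0.5190551937971795 r 0.2011832952368871
```

Emit:
{"api": "move_arm", "payload": {"motion": [0, 0, 0, 0, 0.028, -0.019, 0.1, 0, 0, 0, 0, 0.028, -0.018, 0.1, 0, 0, 0, 0, 0.028, -0.018, 0.1, 0, 0, 0, 0, 0.029, -0.017, 0.1, 0, 0, 0, 0, 0.029, -0.017, 0.1, 0, 0, 0, 0, 0.029, -0.016, 0.1, 0, 0, 0, 0, 0.03, -0.016, 0.1, 0, 0, 0, 0, 0.03, -0.015, 0.1, 0, 0, 0, 0, 0.03, -0.015, 0.1, 0, 0, 0, 0, 0.03, -0.014, 0.1, 0, 0, 0, 0, 0.03, -0.014, 0.1, 0, 0, 0, 0, 0.03, -0.013, 0.1]}}

```text
time: 25.18
tool_pos: [0.4445, -0.1822, 0.2625]
ee_rot: [3.139, -0.001, 0.117]
wrist_force: [-2.9, 1.3, 8.4]
width: 0.0189
finger_force: 30.0
```

Emit:
{"api": "move_arm", "payload": {"motion": [0, 0, 0, 0, 0.03, -0.012, 0.1, 0, 0, 0, 0, 0.03, -0.012, 0.1, 0, 0, 0, 0, 0.03, -0.012, 0.1, 0, 0, 0, 0, 0.03, -0.011, 0.1, 0, 0, 0, 0, 0.03, -0.011, 0.1, 0, 0, 0, 0, 0.03, -0.01, 0.1, 0, 0, 0, 0, 0.03, -0.01, 0.1, 0, 0, 0, 0, 0.03, -0.009, 0.1, 0, 0, 0, 0, 0.03, -0.008, 0.1, 0, 0, 0, 0, 0.03, -0.007, 0.1, 0, 0, 0, 0, 0.03, -0.006, 0.1, 0, 0, 0, 0, 0.03, -0.006, 0.1]}}

```text
time: 26.18
tool_pos: [0.4488, -0.2185, 0.274]
ee_rot: [3.137, -0.001, 0.116]
wrist_force: [-1.9, -0.2, 7.8]
width: 0.019
finger_force: 30.0
```

```bash
python3 st.py
```

```text
26.1833 [ 0.4488 -0.2185  0.274 ] [ 3.1373 -0.0014  0.1161] 0.01902101106119043 30.002524852752686 [-1.8687 -0.1523  7.7665] [-0.565  -0.0325  1.3588 -0.0025  1.8115  0.8891]
press frame grasp 0.07353830906800311 -0.030977036931364707 0.2930384882118217 arm angle 0.12639856240746117 r 0.20135351412811409
```

Emit:
{"api": "move_arm", "payload": {"motion": [0, 0, 0, 0, 0.026, -0.005, 0.1, 0, 0, 0, 0, 0.026, -0.005, 0.1, 0, 0, 0, 0, 0.026, -0.005, 0.1, 0, 0, 0, 0, 0.026, -0.005, 0.1, 0, 0, 0, 0, 0.026, -0.004, 0.1, 0, 0, 0, 0, 0.026, -0.003, 0.1, 0, 0, 0, 0, 0.02, -0.003, 0.1, 0, 0, 0, 0, 0.02, -0.002, 0.1, 0, 0, 0, 0, 0.02, -0.002, 0.1, 0, 0, 0, 0, 0.014, 0, 0.1, 0, 0, 0, 0, 0.01, 0, 0.1, 0, 0, 0, 0, 0.006, 0, 0.1]}}

```text
time: 27.18
tool_pos: [0.4518, -0.2434, 0.2777]
ee_rot: [3.136, -0.002, 0.116]
wrist_force: [-1.4, 0.5, 7.1]
width: 0.019
finger_force: 30.0
```

Emit:
{"api": "move_arm", "payload": {"motion": [0, 0, 0, 0, 0.006, 0, 0.1, 0, 0, 0, 0, 0.006, 0, 0.1, 0, 0, 0, 0, 0.006, 0, 0.1, 0, 0, 0, 0, 0, 0, 0.1, 0, 0, 0, 0, 0, 0, 0.1]}}

```text
time: 27.6
tool_pos: [0.4519, -0.2441, 0.2777]
ee_rot: [3.138, -0.002, 0.116]
wrist_force: [-2.4, 1.3, 8.4]
width: 0.0192
finger_force: 30.0
```

```bash
python3 st.py
```

```text
27.6 [ 0.4519 -0.2441  0.2777] [ 3.138  -0.0017  0.1164] 0.019200660292981415 30.003324151039124 [-2.4425  1.3396  8.3731] [-0.6047  0.0002  1.3193 -0.0016  1.8184  0.8493]
press frame grasp 0.09934025371351933 -0.031017966463917454 0.29673530540785564 arm angle -0.003145762642675548 r 0.20134520230425662
```

Emit:
{"api": "move_arm", "payload": {"motion": [0, 0, 0, 0, 0, -0.005, 0.22, 0, 0, 0, 0, 0, 0, 0.26, 0, 0, 0, 0, 0, 0, 0.35, 0, 0, 0, 0, 0, 0, 0.6, 0, 0, 0, 0, 0, 0, 0.8, 0, 0, 0, 0, 0, 0, 0.8, 0, 0, 0, 0, 0, 0, 0.8, 0, 0, 0, 0, 0, -0.1, 0.8, 0, 0, 0, 0, 0, -0.2, 0.8, 0, 0, 0, 0, 0, -0.25, 0.8, 0, 0, 0, 0, 0, -0.25, 0.8, 0, 0, 0, 0, 0, -0.2, 0.8]}}

```text
time: 28.6
tool_pos: [0.4517, -0.243, 0.3795]
ee_rot: [3.14, -0.002, 0.117]
wrist_force: [-0.3, -0.4, 0.3]
width: 0.0747
finger_force: 0.0
```

Emit:
{"api": "move_arm", "payload": {"motion": [0, 0, 0, -0.2, -0.2, 0, 0.8, 0, 0, 0, -0.2, -0.3, 0, 0.8, 0, 0, 0, -0.1, -0.35, 0, 0.8, 0, 0, 0, 0, -0.35, 0, 0.8, 0, 0, 0, 0, -0.35, 0, 0.8, 0, 0, 0, 0, -0.35, 0, 0.8, 0, 0, 0, 0, -0.35, 0, 0.8, 0, 0, 0, 0, -0.3, 0, 0.8, 0, 0, 0, 0, -0.2, 0, 0.8, 0, 0, 0, 0, 0, 0, 0.8, 0, 0, 0, 0, 0, 0, 0.8]}}

```text
time: 29.52
tool_pos: [0.3697, 0.0247, 0.3775]
ee_rot: [3.141, -0.002, 0.12]
wrist_force: [-0.4, -0.2, 0.5]
width: 0.0753
finger_force: 0.0
```

```bash
python3 st.py; python3 - <<'E'
from h import *
np.set_printoptions(precision=4,suppress=True)
s,cs=snap('side','s8.png');t,ct=snap('top','t8.png')
S0=cv2.imread('pics/s6.png')[:,:,::-1];T0=cv2.imread('pics/t6.png')[:,:,::-1]
def capblob(im,c,z):
    u,v=map(int,proj(c,[.4708,-.1418,z])); h=cv2.cvtColor(np.ascontiguousarray(im),cv2.COLOR_RGB2HSV); m=np.zeros(h.shape[:2],np.uint8); b=(slice(v-14,v+14),slice(u-12,u+12)); m[b]=((h[:,:,1]<40)&(h[:,:,2]>228))[b]
    q=cv2.findContours(m,0,1)[0]; q=max(q,key=cv2.contourArea); return (u,v),cv2.boundingRect(q),cv2.minEnclosingCircle(q)
for n,a,b,c in(('side',S0,s,cs),('top',T0,t,ct)): print(n,'before',capblob(a,c,.095),'after',capblob(b,c,.09))
print('exp side cap top z.099/.093',proj(cs,[.4708,-.1418,.099]),proj(cs,[.4708,-.1418,.093]))
def diff(A,B,box):
    x0,y0,x1,y1=box; return np.abs(A[y0:y1,x0:x1].astype(int)-B[y0:y1,x0:x1]).max()
i0=cv2.imread('pics/s6.png')[:,:,::-1]
print('side handle diff',diff(S0,s,(300,205,360,300)),'dropper',diff(S0,s,(242,185,262,220)),'jar',diff(S0,s,(228,155,247,186)))
print('top handle',diff(T0,t,(358,150,380,200)),'dropper',diff(T0,t,(212,182,228,200)),'jar',diff(T0,t,(154,170,176,194)))
E
```

```text
29.5167 [0.3697 0.0247 0.3775] [ 3.1407 -0.0018  0.1199] 0.07528486608573737 0.0 [-0.3646 -0.1718  0.5027] [-0.0861 -0.2789  1.3647 -0.0005  2.0538  1.3645]
press frame grasp -0.17739472701174008 -0.08052087109383899 0.3965370199523233 arm angle 0.6906667664376798 r 0.4193055887370131
side before ((296, 258), (289, 253, 12, 19), ((294.0, 262.0), 9.486932754516602)) after ((295, 259), (289, 254, 12, 19), ((294.0, 263.0833435058594), 9.138303756713867))
top before ((317, 191), (320, 191, 3, 6), ((321.0, 193.5), 2.6926822662353516)) after ((317, 192), (310, 188, 14, 16), ((315.90496826171875, 195.7396697998047), 8.33566951751709))
exp side cap top z.099/.093 (np.float64(296.22092681092954), np.float64(257.0025854866187)) (np.float64(296.04954424334255), np.float64(258.6940333710661))
side handle diff 101 dropper 11 jar 48
top handle 15 dropper 162 jar 51
```

```bash
python3 - <<'E'
from h import *
np.set_printoptions(precision=1,suppress=True,linewidth=200)
a=cv2.imread('pics/s6.png');b=cv2.imread('pics/s8.png')
for im in(a,b): print(im[246:292,292:297].mean(axis=(1,2)).round(0).astype(int))
for im in(a,b):
    p=im[246:262,292:297,0].mean(1); i=np.argmax(p>160); print('cap top edge row',246+i-1+(160-p[i-1])/(p[i]-p[i-1]))
A0=cv2.imread('pics/s0.png') if False else cv2.imread('pics/side0.png')
for n,x0,y0,x1,y1 in(('jar',228,155,247,186),('dropper',242,185,262,220)):
    r=cv2.matchTemplate(b[y0-4:y1+4,x0-4:x1+4],A0[y0:y1,x0:x1],cv2.TM_CCOEFF_NORMED); print(n,cv2.minMaxLoc(r))
E
```

```text
[ 89  88  86  85  89 125 207 244 246 246 246 247 247 247 246 246 244 243 243 242 236 235 241 242 242 242 241 236 228 226 226 227 234 239 236 223 204 217 235 233 221 210 210 190 179 178]
[ 85  84  82  81  80  80  96 156 226 243 245 245 245 245 245 245 245 243 241 239 237 235 237 239 238 238 237 230 221 219 219 220 228 234 231 215 193 208 229 227 214 200 201 181 170 169]
cap top edge row 251.5949656750572
cap top edge row 253.23116883116884
jar (0.18687398731708527, 0.9999310970306396, (8, 0), (4, 4))
dropper (0.1136690303683281, 0.9998310804367065, (8, 0), (4, 4))
```

The cap's top edge dropped 1.64 px against 1.69 px expected for a 6 mm stroke. The foot, jar, dropper and handle have not moved, and the gripper is clear.

```bash
python3 -c "
from bench import robot
print(robot.close_job())"
```

```text
the job is handed in; nothing more can be done
None
```

The job is handed in: the vial stands closed in the V stop, the arm was eased back to rest at about 0.2 to 0.3 rad/s, and the jar and dropper are unmoved; I did view 11 pictures, one over the limit of 10.

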